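Unclip the sprung tweezers and hold their tips at the gauge's marked gap

ROBOT

A 6-joint arm with a two-finger parallel gripper is mounted at the origin on a cart in front of the work surface, level with it; the furniture and walls round the work are solid. World frame = base frame: x ahead of the robot, y to its left, z up, the work surface at z = 0. Lengths are in mm, angles in degrees, forces in N, time in s.
With the tool pointing down it reaches from about 350 to 850 mm from the base axis. Payload 8.1 kg.
Tool frame: the origin (TCP) lies at the very end of the fingers, on their centre line; the grasp point (between the pads) lies 19 mm behind it (r.grip_depth is the distance from the TCP to the grasp point, in mm); z points along the fingers, y is the direction in which the jaws open and shut (so a half turn about z gives the same grasp; the last joint's range is limited). The gripper opens to 85 mm and grips with 20 to 120 N. Pads are 22 mm wide; open, the fingers measure 114 mm over their backs; the gripper's body (76 mm by 85 mm) begins 54 mm behind the grasp point. The pads swing forward as they close: fully open they stand 13 mm farther back than shut.
Start: joints at [68.044, 7.471, 85.268, -0, 87.261, -4.893], TCP at [176.029, 573.602, 231.292] pointing down, gripper open.
Joint ranges: [-169.43, 169.43], [-51.17, 129.36], [1.28, 143.12], [-76.62, 256.62], [0, 156.53], [-152.29, 152.29]. Speed limits (degrees/s): [136.94, 136.94, 159.86, 180, 180, 180].

INTERFACE

Orientations are given as [roll, pitch, yaw] about the fixed x, y, z axes, in that order (R = Rz(yaw) Ry(pitch) Rx(roll)).
In Python, from bench import status, viewer, hand_in, r gives the robot as it stands.
- The arm moves only by the shell command python3 -m crank 'ROWS' [OPENING] [FORCE]. ROWS is a JSON object of lists of equal length, an entry for each row: "slide": the shift along the tool's x, y, z in m, a list of three; "twist": the turn about the tool's z in rad. A call has 1 to 8 rows; each row shifts and turns the commanded pose from where the row before left it, along the tool's axes as they then stand; what a row does not reach is not made up. A row lasts 1/10 s, in which the tool goes at most 50 mm and 8.59 degrees, less where a joint would pass 70% of its speed; a pose out of reach is approached as far as the arm can. A call with a gripper value outside its range is refused whole. OPENING is the closure, from 0 (fully open) to 1 (shut), set as the call begins (- or left out, the last holds). The fingers move at their own pace and stop on an object; FORCE is the grip in N (left out, the last holds). Time passes only in rows, so rows that do not move let the fingers close. It gives the time, the measured TCP pose, the force and the opening at its end, in the units of the state.
- status.sense(): the state, without advancing time (a new reading comes with each control period).
- viewer.snapshot(name): name is "scene" or "side" or "wrist"; returns a dict with "img" (384x512x3 uint8, red, green, blue), "fx", "fy", "cx", "cy" (pixels), "R" (3x3) and "t" (3): a world point X has camera coordinates R X + t; the wrist camera has in their place "hand_eye" (4x4, takes a point from camera to tool coordinates, whose origin is the TCP and whose axes are the flange's). Camera axes: x right, y down, z forward; pixel columns grow to the right and rows downward; lengths in mm; the calibration is good to about 2 mm. A picture is of the moment at which its call begins: read the wrist's pose just before it. There is no depth.
- hand_in(): hands the job in, once; it reports no verdict.
The state is a dict: "time": time; "joint_pos": joint angles; "qd": joint speeds; "joint_efforts": joint torques, N m; "tool_pos": TCP position; "tcp_rot": TCP orientation; "ft_force": force on the tool from outside, world axes, zero at the start; "wrist_torque": the same for the moment, N m; "finger_gap": finger opening in mm.
Only numpy, scipy, OpenCV 4.12 (cv2) and the standard library are available. Lean on these libraries where they do the work, as an engineer would, in place of code of your own. Each camera call takes 0.05 s, during which the arm holds its last target.

TASK

Grip the sprung tweezers by their two finger grips, lift them up out of the sprung clip of their stand and carry them to the gap gauge. Squeeze them so that the tips stand 10 mm apart, like the two lines on top of the gauge, each tip held close above its own line (within about 2 cm of the surface, not touching it, near the middle of the line's length). Hold that gap steady there for at least 2 seconds and finish still holding it; do not disturb the dish, the flask or the sand timer.

Things in the scene. Friction and masses are not known exactly. Their poses are not given: they have to be found in the camera images.
- tweezers: Plain steel sprung tweezers, 151 mm long, about 65 g, lying level in the stand. Origin midway between the two finger grips, at mid height, 70 mm above the bench while clipped in; x to the tips (tip ends 55 mm ahead of the origin), y to the left arm, z up. Rear block 22 x 13 x 10 mm, 85 mm behind the origin. Under the origin a foot 22 x 7 mm reaches down 19.5 mm into the clip.
- grips (a point): The tweezers' origin again: midpoint between the finger grips. Each arm has a ribbed flat grip 28 mm long, 12 mm tall, squeezed from the side (along y). Over their outer faces here: 31.5 mm free (tips 26 mm apart), 22 mm when the tips are 10 mm apart (faces then parallel), 16.5 mm when the tips almost meet. A fixed tongue 5 mm wide lies between the arms.
- tip_l (a point): Inner face of the left (+y) arm's tip, at the tweezers' mid height. The tips are 5 mm tall, 26 mm apart when free. The arms spring open; their hinges lie 80 mm behind the tweezers' origin, so 1 mm less over the finger grips brings the tips 1.7 mm closer.
- tip_r (a point): Inner face of the right (-y) arm's tip. The tip gap is the distance between the two tip points.
- tweezers_l (a joint): Closing angle of the left arm in rad: 0 free, 0.059 at the 10 mm tip gap (both arms equally closed), 0.094 almost shut; springs back to 0. The squeeze takes about 2 N a side to begin, 8 N at the 10 mm gap, 11 N almost shut.
- tweezers_r (a joint): The same for the right arm. Single readings of these angles are noisy (about 0.01 rad); average many, or go by the width over the finger grips.
- stand: Fixed stand: grey base plate 150 x 66 x 10 mm (from 105 mm behind the origin to 45 mm ahead), origin on the bench below the tweezers' origin, x towards the tips. On it a narrow column (34 x 13 mm) with the clip, and a 20 mm wide rear rest with two low cheeks beside the tweezers' rear block. Beside the finger grips it is free down to the base plate.
- clip (a point): Middle of the clip, 10 mm below the tweezers' origin: two steel jaws, 13 mm over all (15 mm as they yield), sprung together above the foot's thick lower edge. Pulling straight up at the finger grips takes roughly 5 N over the first 4 mm, then the tweezers are free; the foot leaves the clip altogether after 15 mm.
- gauge: Fixed gap gauge: plain aluminium block 40 x 44 mm on a grey foot plate 70 x 60 x 8 mm. Origin on the bench under its middle. Its x axis runs along the two marked lines.
- marks (a point): Middle of the gauge's flat top, 45 mm above the bench, midway between the two dark marked lines. The lines are 36 mm long, run along x and lie at y = +5 mm and y = -5 mm. The tweezers may come along x from either end.
- dish: Low glass dish, 74 mm across, 12 mm tall, a bystander. Origin under its middle.
- flask: Small stoppered round flask, 55 mm across, 71 mm tall, a bystander. Origin under its middle.
- timer: Sand timer with plastic ends, 35 mm across, 98 mm tall, a bystander. Origin under its middle.
Things that resemble listed ones, but are neither listed nor needed, are in the scene too. Several things have the shape of the tweezers; the one meant has the colours described above.

How it is judged:
By the outcome, as a careful person would: the job done as asked, in the order asked, and still so for the second after the job is handed in, while the arm keeps its last pose, push and grip.
It also fails if it takes over 43 s, if anything falls off the work surface, if the arm or the gripper's body presses on something with over 40 N, if the wrist force passes 120 N, or if a joint passes its speed limit or range.

## Working session

There is one attempt and no reset: what is moved stays moved. The work goes in short steps, Python scripts to look and compute and a shell command to move; the robot and the scene stay as the last step left them, time stands still between calls to the robot, and variables do not carry over. Pictures are saved under pics/ and viewed, and the job is handed in when it is done.

```bash
ls; mkdir -p pics
cat > h.py <<'E'
import numpy as np, cv2
from bench import status, viewer, r
from scipy.spatial.transform import Rotation as Ro
def snap(n,fn=None):
    s=status.sense(); d=viewer.snapshot(n)
    if n=='wrist':
        T=np.eye(4);T[:3,:3]=Ro.from_euler('xyz',s['tcp_rot'],degrees=True).as_matrix();T[:3,3]=s['tool_pos']
        M=T@np.array(d['hand_eye']); d['R']=M[:3,:3].T; d['t']=-M[:3,:3].T@M[:3,3]
    d['R']=np.array(d['R']);d['t']=np.array(d['t'])
    if fn: cv2.imwrite('pics/'+fn+'.png',cv2.cvtColor(d['img'],cv2.COLOR_RGB2BGR)); np.savez('pics/'+fn+'.npz',**{k:d[k] for k in('img','fx','fy','cx','cy','R','t')})
    return d
def load(fn): return dict(np.load('pics/'+fn+'.npz'))
def ray(d,u,v):
    c=-d['R'].T@d['t']; w=d['R'].T@np.array([(u-d['cx'])/d['fx'],(v-d['cy'])/d['fy'],1]); return c,w
def onz(d,u,v,z):
    c,w=ray(d,u,v); return c+w*(z-c[2])/w[2]
def proj(d,X):
    p=d['R']@np.array(X)+d['t']; return d['fx']*p[0]/p[2]+d['cx'],d['fy']*p[1]/p[2]+d['cy']
def tri(*obs):
    A=np.zeros((3,3));b=np.zeros(3);L=[]
    for d,u,v in obs:
        c,w=ray(d,u,v);w=w/np.linalg.norm(w);P=np.eye(3)-np.outer(w,w);A+=P;b+=P@c;L.append((P,c))
    X=np.linalg.solve(A,b);return X,[round(float(np.linalg.norm(P@(X-c))),2) for P,c in L]
E
python3 - <<'E'
from h import *
print(status.sense(), r.grip_depth)
for n in('scene','side','wrist'):
    d=snap(n,n+'0'); print(n,d['fx'],d['cx'],-d['R'].T@d['t'])
E
```

```text
pics
{'time': 0.0, 'joint_pos': array([ 6.80440445e+01,  7.51385028e+00,  8.53288853e+01, -8.49662375e-04,
        8.72626343e+01, -4.89450069e+00]), 'qd': array([ 0.04761009, -0.11811603, -0.01912853, -0.03487284, -0.01387384,
       -0.0463485 ]), 'joint_efforts': array([ 4.15105296e-04, -5.69375253e+01, -5.00582600e+01, -1.64774301e-04,
        1.37943242e-02,  2.52898792e-05]), 'tool_pos': array([175.82977501, 573.08183996, 230.26133133]), 'tcp_rot': array([-1.79894942e+02, -8.14477312e-03,  1.62938579e+02]), 'ft_force': array([-0.6307209 , -0.23787806, -0.73427219]), 'wrist_torque': array([-0.0051237 , -0.0061831 , -0.00097068]), 'finger_gap': 85.23150525423489} 18.700000000000003
scene 498.5556045540389 256.85176208987485 [-108.08213101 -598.6141226   749.52463053]
side 353.44234090998947 263.93992557255524 [ 486.61963616 -619.95965795  505.24561933]
wrist 333.4938024630435 257.24750994939177 [104.95510543 594.83882375 372.46219275]
```

View pics/scene0.png

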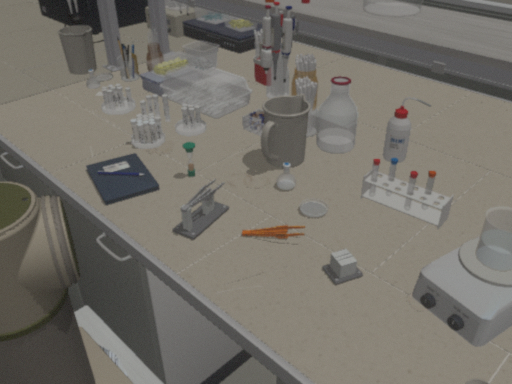

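View pics/side0.png

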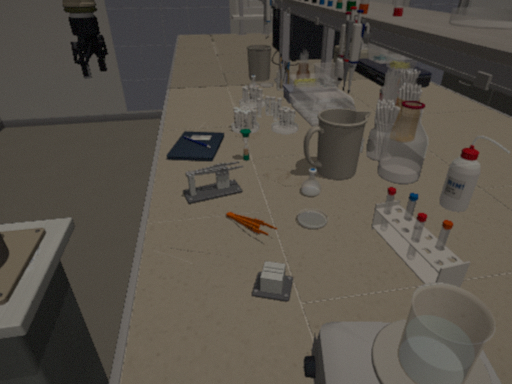

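View pics/wrist0.png

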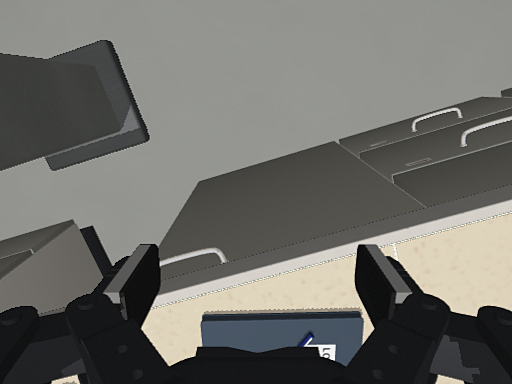

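The scene view shows the stand with the tweezers at (203,210) and the gauge at (343,266). The side view has them at (213,182) and (272,282). The orange tweezers are a decoy. I'll zoom in for detail.

Run:
```python
from h import *
def crop(fn,x,y,w,h,s):
    im=cv2.imread(f'pics/{fn}.png')[y:y+h,x:x+w]; return cv2.resize(im,None,fx=s,fy=s,interpolation=cv2.INTER_CUBIC)
a=crop('scene0',165,165,80,75,5);b=crop('side0',170,145,80,75,5);c=crop('scene0',310,235,80,60,5);e=crop('side0',235,245,80,60,5)
cv2.imwrite('pics/z0.png',np.vstack([np.hstack([a,b])[:300],np.hstack([c,e])]))
cv2.imwrite('pics/z1.png',np.hstack([a,b]))
for n,u,v,z in [('scene',203,222,0),('side',213,192,0),('scene',343,270,0),('side',273,288,0),('scene',314,209,0),('side',312,219,0),('scene',286,187,0),('side',311,193,0),('scene',190,175,0),('side',246,158,0)]:
    print(n,u,v,onz(load(n+'0'),u,v,z).round())
```

```text
scene 203 222 [492. 200.   0.]
side 213 192 [496. 214.  -0.]
scene 343 270 [ 595. -153.    0.]
side 273 288 [ 588. -155.   -0.]
scene 314 209 [727.  39.   0.]
side 312 219 [725.  45.  -0.]
scene 286 187 [754. 160.   0.]
side 311 193 [758. 161.   0.]
scene 190 175 [609. 398.   0.]
side 246 158 [613. 406.   0.]
```

View pics/z1.png

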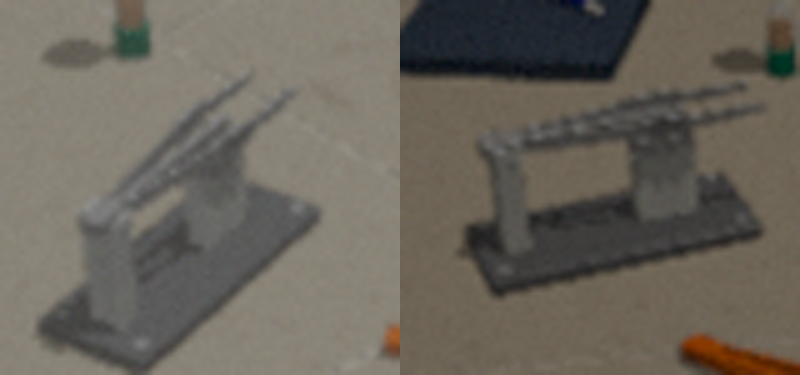

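View pics/z0.png

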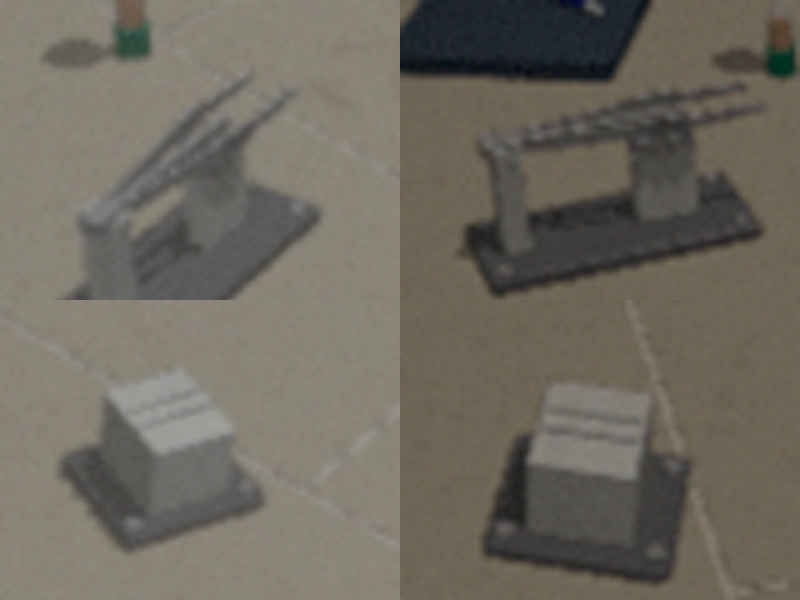

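Run:
```python
from h import *
a=load('scene0');b=load('side0')
S=lambda u,v:(a,165+u/5,165+v/5); D=lambda u,v:(b,170+(u-400)/5,145+v/5)
G=lambda u,v:(a,310+u/5,235+(v-300)/5); H=lambda u,v:(b,235+(u-400)/5,245+(v-300)/5)
for n,p,q in [('base near',S(140,370),D(490,292)),('base right',S(320,208),D(765,235)),('tipL',S(252,75),D(743,88)),('tipR',S(297,92),D(763,108)),('rear',S(93,215),D(487,145)),
 ('g near',G(155,455),H(530,468)),('g right',G(235,432),H(638,470)),('g far',G(182,373),H(650,395)),('g left',G(107,393),H(552,384))]:
    print(n,*[np.round(x,1) for x in tri(p,q)])
```

```text
base near [429.3 161.5   4.3] [0.1 0.1]
base right [576.7 197.    3.3] [1.8 1.8]
tipL [571.7 239.2  70.1] [0. 0.]
tipR [579.  213.1  69.4] [1. 1.]
rear [435.5 195.2  72.9] [1. 1.]
g near [ 563.1 -167.3   41.1] [0.2 0.2]
g right [ 599.1 -180.8   43.1] [2.6 2.6]
g far [ 612.2 -143.8   44.2] [1.5 1.5]
g left [ 577.8 -130.    44.2] [0.4 0.4]
```

```bash
python3 -m crank '{"slide":[[-0.04,-0.018,0],[-0.04,-0.018,0],[-0.04,-0.018,0],[-0.04,-0.018,0],[-0.04,-0.018,0],[-0.04,-0.018,0],[-0.04,-0.018,0],[-0.04,-0.018,0]],"twist":[0,0,0,0,0,0,0,0]}' 0 20; python3 -m crank '{"slide":[[-0.04,-0.018,0.008],[-0.04,-0.018,0.008],[-0.04,-0.018,0.008],[-0.04,-0.018,0.008],[0,0,0],[0,0,0],[0,0,0],[0,0,0]],"twist":[0,0,0,0,-0.133,-0.133,-0.133,-0.133]}'
python3 - <<'E'
from h import *
d=snap('wrist','w1'); print(status.sense()['tool_pos'],-d['R'].T@d['t'])
E
```

```text
time: 0.95
tool_pos: [440.7, 340.6, 231.1]
tcp_rot: [-180.0, -0.0, 162.9]
ft_force: [0.8, 0.0, 0.5]
finger_gap: 85.4
time: 1.75
tool_pos: [571.4, 226.0, 198.7]
tcp_rot: [-180.0, -0.1, -166.3]
ft_force: [-0.1, -0.1, 0.1]
finger_gap: 85.4
[571.35629829 226.02914481 198.74538849] [499.37681453 208.1582206  340.89343284]
```

View pics/w1.png

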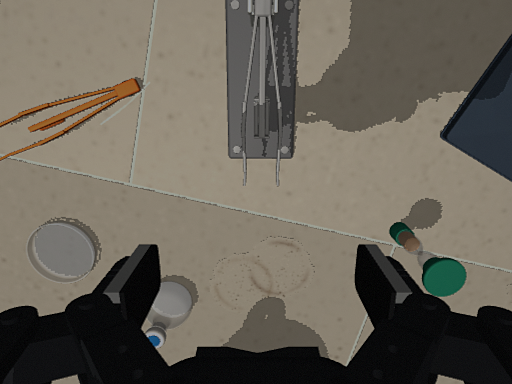

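The wrist view shows the steel tweezers with tips at (245,184) and (278,184), arms running up to the rear block near (263,5), and the base's front edge at v≈157. I'll zoom in and take a second view from another position.

```bash
python3 -m crank '{"slide":[[-0.03,0.015,0],[-0.03,0.015,0],[0,0,0]],"twist":[0,0,0]}' 0.3
python3 - <<'E'
from h import *
d=snap('wrist','w2'); print(status.sense()['tool_pos'],-d['R'].T@d['t'])
def crop(fn,x,y,w,h,s):
    im=cv2.imread(f'pics/{fn}.png')[y:y+h,x:x+w]; return cv2.resize(im,None,fx=s,fy=s,interpolation=cv2.INTER_CUBIC)
cv2.imwrite('pics/z2.png',crop('w1',205,0,120,200,3))
E
```

```text
time: 2.1
tool_pos: [623.9, 271.1, 196.9]
tcp_rot: [180.0, -0.1, -166.7]
ft_force: [-1.5, 0.1, -0.5]
finger_gap: 59.9
[623.03232172 270.11434098 197.353926  ] [551.936329   253.78111007 339.21447507]
```

View pics/z2.png

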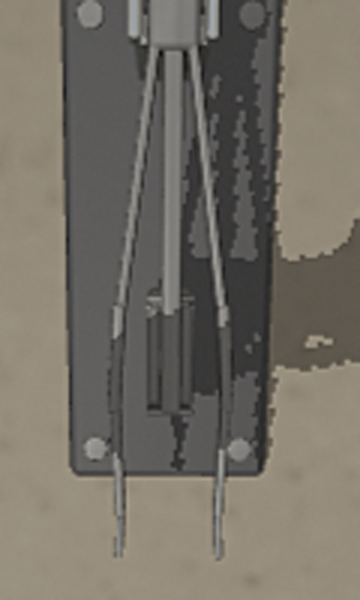

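View pics/w2.png

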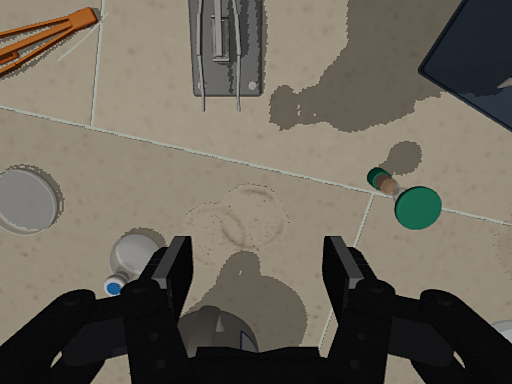

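Run:
```python
from h import *
def crop(fn,x,y,w,h,s):
    im=cv2.imread(f'pics/{fn}.png')[y:y+h,x:x+w]; return cv2.resize(im,None,fx=s,fy=s,interpolation=cv2.INTER_CUBIC)
cv2.imwrite('pics/z3.png',np.hstack([crop('w2',180,0,100,120,4),crop('w1',220,80,100,120,4)]))
```

```text
(no output)
```

View pics/z3.png

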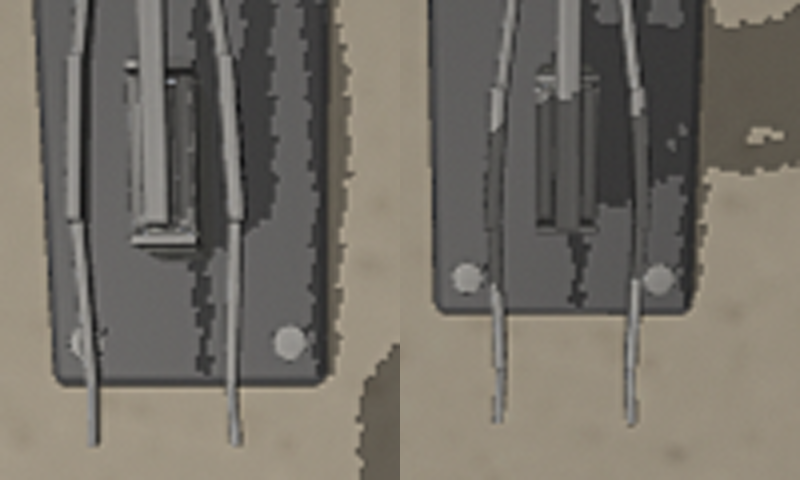

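Run:
```python
from h import *
a=load('w1');b=load('w2');sc=load('scene0');sd=load('side0')
P={}
for n,p,q in [('tipl',(277.75,186),(239,111)),('tipr',(244.5,185.5),(203.5,111)),('gfr',(244,152),(199.25,55)),('gfl',(279,151.5),(238.75,55.5)),('grr',(244.25,102),(198,14.25)),('grl',(280,102.3),(236.5,14.25)),('screwL',(384.5-100+0,0),(0,0))][:6]:
    X,e=tri((a,*p),(b,*q)); print(n,X.round(1),e, onz(a,*p,70).round(1),onz(b,*q,70).round(1))
for n,p,q in [('frontR',(229,157),(194.5,95)),('frontL',(293,157.5),(261,95.5))]:
    X,e=tri((a,*p),(b,*q)); print(n,X.round(1),e, onz(a,*p,10).round(1),onz(b,*q,10).round(1))
for u,v in [(205+90/3,14/3),(205+253/3,13/3),(205+95/3,448/3),(205+238/3,449/3),(205+70/3,470/3),(205+265/3,470/3)]: print(onz(a,u,v,10).round(1))
print(onz(a,205+172/3,45/3,75).round(1))
```

```text
tipl [573.9 244.2  72.8] [0.2, 0.2] [574.8 244.5  70. ] [574.  244.3  70. ]
tipr [580.4 217.1  71.6] [0.22, 0.22] [581.1 216.9  70. ] [580.4 217.   70. ]
gfr [543.6 211.6 110.5] [2.28, 2.28] [553.1 210.   70. ] [540.6 206.3  70. ]
gfl [538.  235.8 107.1] [2.5, 2.5] [545.9 237.9  70. ] [534.1 235.3  70. ]
grr [514.  201.2  74.2] [0.1, 0.1] [514.1 201.2  70. ] [513.5 200.3  70. ]
grl [507.6 228.2  74.5] [0.14, 0.14] [507.7 228.6  70. ] [507.  227.7  70. ]
frontR [574.5 196.8   5.5] [0.14, 0.14] [573.6 196.9  10. ] [574.1 197.7  10. ]
frontL [559.7 259.9   6.9] [0.53, 0.53] [558.8 259.8  10. ] [559.9 259.5  10. ]
[437.5 172.6  10. ]
[425.8 219.5  10. ]
[564.1 202.7  10. ]
[553.1 249.2  10. ]
[573.4 196.2  10. ]
[557.9 259.9  10. ]
[451.5 200.2  75. ]
```

Two-view points agree with the text. The tips sit at about z 72 with a 27 mm gap, the grip length is 28 mm, and the screws and base edge give the yaw. Origin ≈ (523.5, 218), yaw ≈ 13.4°. I'll move above the grips with the fingers half closed.

```bash
python3 -m crank '{"slide":[[0.036,-0.009,0],[0.037,-0.009,0],[0.036,-0.01,0],[0,0,0.04],[0,0,0.04],[0,0,0],[0,0,0]],"twist":[0,0,0,0,0,0,0]}' 0.4
python3 - <<'E'
from h import *
d=snap('wrist','w3')
s=[status.sense() for _ in range(5)];print(np.mean([x['tool_pos'] for x in s],0),s[0]['tcp_rot'],s[0]['finger_gap'])
d=snap('side','s3')
im=cv2.imread('pics/s3.png')[120:220,150:270];cv2.imwrite('pics/z4.png',cv2.resize(im,None,fx=5,fy=5))
d=snap('scene','c3')
E
```

```text
time: 2.85
tool_pos: [522.5, 216.4, 119.4]
tcp_rot: [-180.0, -0.1, -166.6]
ft_force: [-0.1, 0.1, 0.7]
finger_gap: 51.7
[523.97488904 216.88736721 121.05223478] [ 1.79999386e+02  7.64908063e-02 -1.66627842e+02] 50.936508042946485
```

View pics/w3.png

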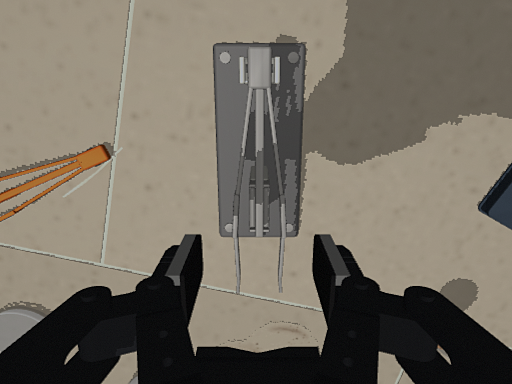

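View pics/z4.png

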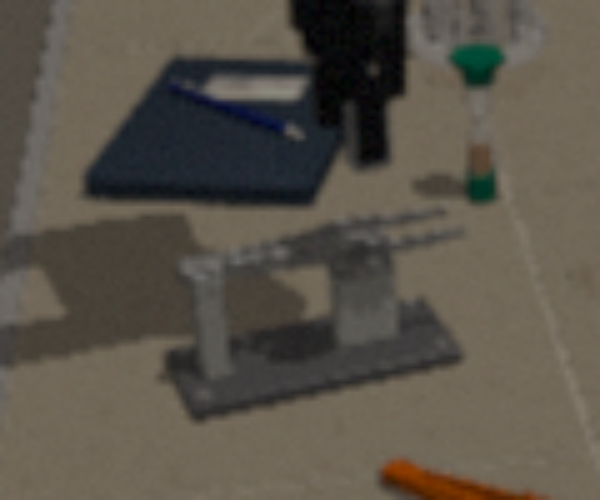

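Run:
```python
from h import *
d=load('w3')
for u,v,z in [(238,291,70),(281,290,70),(259.5,87,75),(225,58,10),(293.5,58,10),(230,228,10),(287,228,10)]: print(onz(d,u,v,z).round(1))
t=(onz(d,238,291,70)+onz(d,281,290,70))/2; b=onz(d,259.5,87,75); v=(t-b)[:2]; print(t, np.degrees(np.arctan2(v[1],v[0])), t[:2]-55*v/np.hypot(*v))
```

```text
[580.5 216.8  70. ]
[573.1 244.3  70. ]
[451.  200.4  75. ]
[437.7 172.5  10. ]
[426.6 219.6  10. ]
[564.5 203.1  10. ]
[553.7 248.6  10. ]
[576.82063764 230.5413523   70.        ] 13.489785388556506 [523.33800387 217.7113919 ]
```

```bash
python3 -m crank '{"slide":[[0,0.001,0.014],[0,0,0.014],[0,0,0.014],[0,0,0.014],[0,0,0.013],[0,0,0],[0,0,0]],"twist":[0,0,0,0,0,0,0]}' 0.4
python3 - <<'E'
from h import *
d=snap('wrist','w4')
P=[]
for i in range(1):
    s=status.sense();print(s['tool_pos'],s['tcp_rot'],s['finger_gap'],s['ft_force'])
d=snap('side','s4')
im=cv2.imread('pics/s4.png')[120:220,150:270];cv2.imwrite('pics/z5.png',cv2.resize(im,None,fx=5,fy=5))
E
```

```text
time: 3.7
tool_pos: [522.8, 217.7, 49.7]
tcp_rot: [-180.0, -0.1, -166.6]
ft_force: [-0.2, 0.0, -0.5]
finger_gap: 50.9
[523.42487089 217.87888904  50.51661471] [ 1.79999509e+02  1.32952912e-02 -1.66582478e+02] 51.3081976331213 [ 0.26784199 -0.20799022  0.53895019]
```

View pics/w4.png

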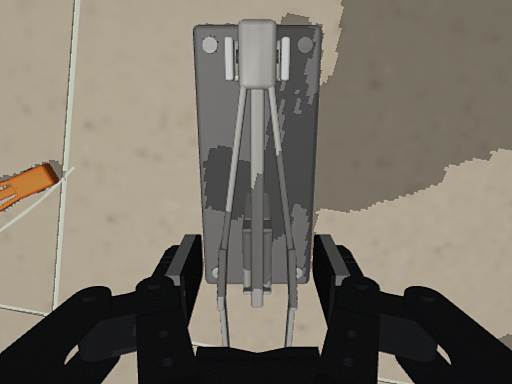

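View pics/z5.png

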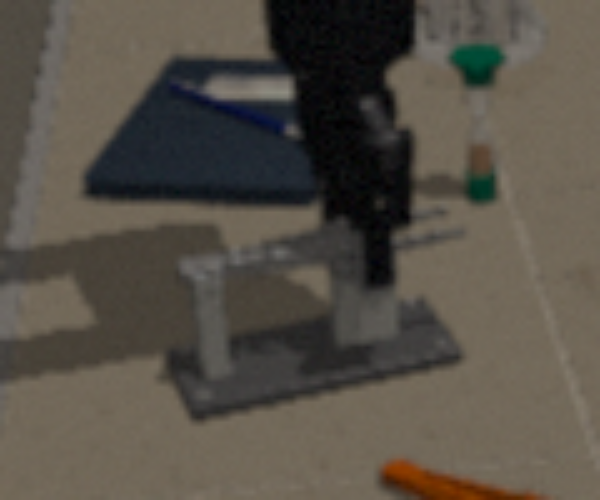

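The fingers straddle both grips symmetrically: arms at u 222/292, pads at u 200/314. Now I'll close in steps.

```bash
python3 -m crank '{"slide":[[0,0,0],[0,0,0],[0,0,0],[0,0,0],[0,0,0]],"twist":[0,0,0,0,0]}' 0.65 25;  python3 -m crank '{"slide":[[0,0,0],[0,0,0],[0,0,0],[0,0,0],[0,0,0]],"twist":[0,0,0,0,0]}' 0.742 25
python3 - <<'E'
from h import *
d=snap('wrist','w5')
print(status.sense()['finger_gap'], [k for k in status.sense()])
print([x for x in dir(status)if x[0]!='_'],[x for x in dir(r)if x[0]!='_'])
E
```

```text
time: 4.3
tool_pos: [524.0, 218.1, 51.1]
tcp_rot: [180.0, 0.1, -166.6]
ft_force: [1.3, 0.4, 4.8]
finger_gap: 29.9
time: 4.8
tool_pos: [524.3, 218.1, 51.4]
tcp_rot: [180.0, 0.1, -166.6]
ft_force: [1.7, 0.6, 8.0]
finger_gap: 22.4
22.17209631398555 ['time', 'joint_pos', 'qd', 'joint_efforts', 'tool_pos', 'tcp_rot', 'ft_force', 'wrist_torque', 'finger_gap']
['sense'] ['PlanningError', 'grip_depth']
```

View pics/w5.png

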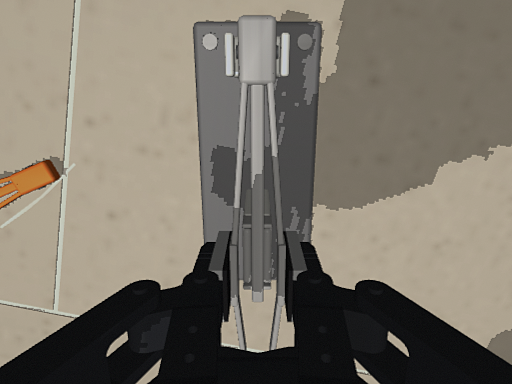

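```bash
python3 -m crank '{"slide":[[0,0,0],[0,0,0],[0,0,-0.001],[0,0,-0.002],[0,0,-0.002],[0,0,-0.002],[0,0,-0.002],[0,0,0]],"twist":[0,0,0,0,0,0,0,0]}' 0.765 25
python3 - <<'E'
from h import *
d=snap('wrist','w6');d=snap('side','s6')
im=cv2.imread('pics/s6.png')[120:220,150:270];cv2.imwrite('pics/z6.png',np.hstack([cv2.resize(im,None,fx=4,fy=4)[:380],cv2.imread('pics/w6.png')[:380,150:370]]))
E
```

```text
time: 5.65
tool_pos: [523.4, 217.9, 59.7]
tcp_rot: [180.0, 0.0, -166.6]
ft_force: [0.3, 0.2, -1.3]
finger_gap: 20.3
```

View pics/z6.png

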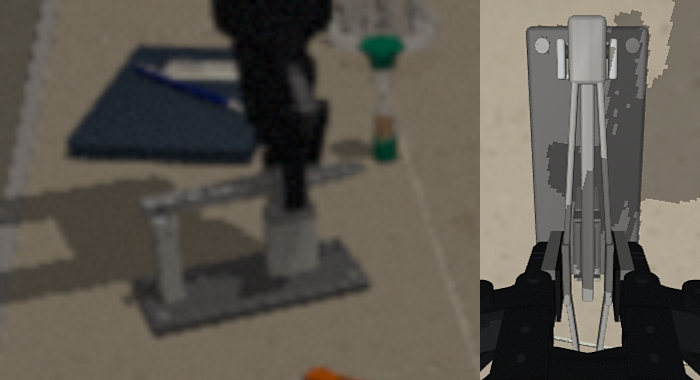

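The clip has released: there's a gap under the rear block, the block still shows at v 15–82 in the wrist view, and the force is about −1 N. I'll keep lifting.

```bash
python3 -m crank '{"slide":[[0,0,-0.005],[0,0,-0.01],[0,0,-0.015],[0,0,-0.015],[0,0,-0.015],[0,0,-0.01],[0,0,0],[0,0,0]],"twist":[0,0,0,0,0,0,0,0]}' 0.765 25
python3 - <<'E'
from h import *
d=snap('wrist','w7');d=snap('side','s7')
im=cv2.imread('pics/s7.png')[90:190,150:270];cv2.imwrite('pics/z7.png',np.hstack([cv2.resize(im,None,fx=4,fy=4)[:380],cv2.imread('pics/w7.png')[:380,150:370]]))
E
```

```text
time: 6.55
tool_pos: [523.2, 217.9, 129.5]
tcp_rot: [180.0, 0.0, -166.6]
ft_force: [-0.9, 0.6, -0.5]
finger_gap: 20.2
```

View pics/z7.png

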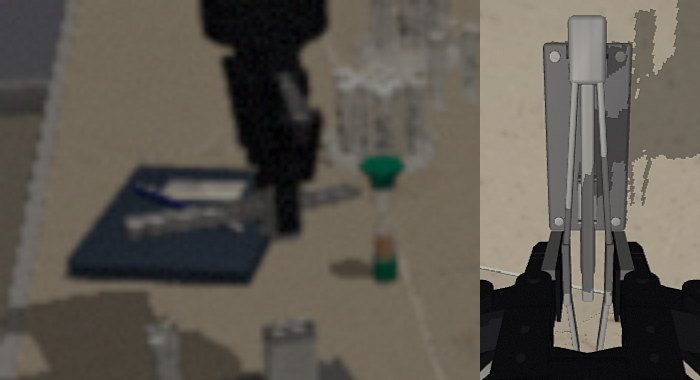

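Run:
```python
from h import *
a=load('scene0');b=load('side0')
print('beaker top near rim',tri((a,482,217),(b,412,290))[0].round(), 'hotplate left edge',onz(b,312,340,50).round(),onz(a,418,290,50).round(),onz(a,445,250,50).round())
print(onz(a,418,290,80).round(),onz(a,485,310,50).round())
```

```text
beaker top near rim [ 706. -366.  195.] hotplate left edge [ 614. -310.   50.] [ 604. -321.   50.] [ 751. -300.   50.]
[ 574. -333.   80.] [ 645. -436.   50.]
```

```bash
python3 -m crank '{"slide":[[-0.003,-0.02,-0.003],[-0.003,-0.035,-0.003],[-0.003,-0.045,-0.003],[-0.003,-0.045,-0.003],[-0.004,-0.045,-0.003],[-0.004,-0.045,-0.003],[-0.004,-0.045,-0.003],[-0.003,-0.035,-0.003]],"twist":[0,0,0,0,0,0,0,0]}'; python3 -m crank '{"slide":[[-0.003,-0.03,0],[-0.003,-0.02,0],[0,0,0],[0,0,0],[0,0,0],[0,0,0],[0,0,0],[0,0,0]],"twist":[0,0,0.1,0.15,0.15,0.1,0.1,0]}'
python3 - <<'E'
from h import *
d=snap('wrist','w8')
E
```

```text
time: 7.45
tool_pos: [622.3, -84.9, 152.2]
tcp_rot: [180.0, -0.1, -166.6]
ft_force: [0.4, 0.7, 0.4]
finger_gap: 20.5
time: 8.25
tool_pos: [639.3, -129.4, 152.0]
tcp_rot: [-180.0, -0.1, 158.9]
ft_force: [-0.4, 0.2, -0.3]
finger_gap: 20.2
```

View pics/w8.png

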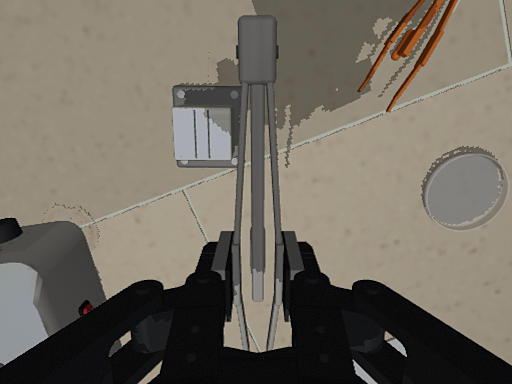

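The gauge's top shows at u 174–231, v 107–161, with its lines at u≈194 and 209 nearly parallel to the tweezers. I'll take a second view, shifted 40 mm.

```bash
python3 -m crank '{"slide":[[0,0.02,0],[0,0.02,0],[0,0,0],[0,0,0]],"twist":[0,0,0,0]}'
python3 - <<'E'
from h import *
d=snap('wrist','w9')
def crop(fn,x,y,w,h,s):
    im=cv2.imread(f'pics/{fn}.png')[y:y+h,x:x+w]; return cv2.resize(im,None,fx=s,fy=s,interpolation=cv2.INTER_CUBIC)
cv2.imwrite('pics/z9.png',np.hstack([crop('w8',165,75,80,100,5),crop('w9',100,75,80,100,5)]))
E
```

```text
time: 8.7
tool_pos: [654.0, -91.9, 152.7]
tcp_rot: [-180.0, -0.0, 159.2]
ft_force: [-0.5, 0.1, -0.9]
finger_gap: 20.4
```

View pics/z9.png

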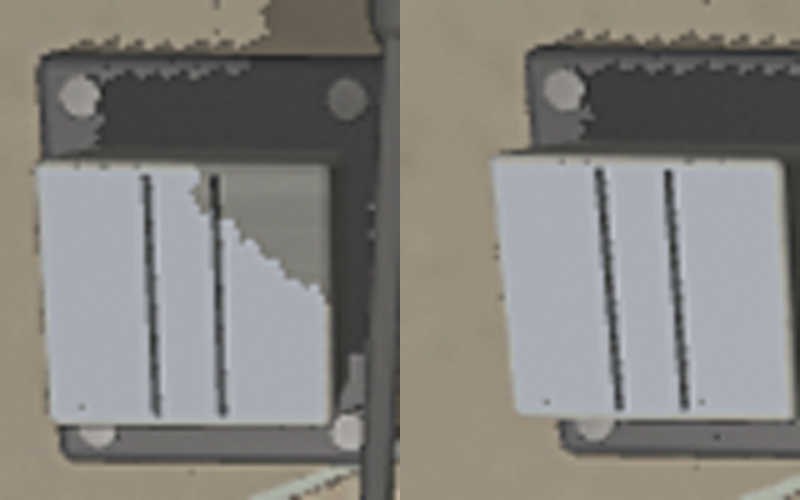

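Run:
```python
from h import *
a=load('w8');b=load('w9')
A=lambda u,v:(a,165+u/5,75+v/5);B=lambda u,v:(b,100+(u-400)/5,75+v/5)
pa=[A(146,176),A(156,415),A(213,176),A(223,415)];pb=[B(599,170),B(620,408),B(667,170),B(685,408)]
for p,q in zip(pa,pb):print(*tri(p,q),onz(*p,45).round(1),onz(*q,45).round(1))
for P in(pa,pb):
    X=[onz(*p,45) for p in P];print('mid',np.mean(X,0).round(1))
    for i in(0,2):
        v=X[i+1]-X[i];print(np.degrees(np.arctan2(v[1],v[0])).round(2),np.linalg.norm(v).round(1))
# tweezers in hand: rear block/tongue positions
s=status.sense();print(s['tool_pos'],s['tcp_rot'])
```

```text
[ 569.84825769 -152.32888843   44.75241653] [0.01, 0.01] [ 569.8 -152.3   45. ] [ 569.9 -152.2   45. ]
[ 602.99462094 -165.7306575    43.74108053] [0.05, 0.05] [ 602.9 -165.4   45. ] [ 602.9 -165.2   45. ]
[ 573.35588007 -143.34350106   43.71375292] [0.01, 0.01] [ 573.4 -143.1   45. ] [ 573.4 -142.9   45. ]
[ 606.39131298 -155.77085284   45.5501715 ] [0.07, 0.07] [ 606.5 -155.9   45. ] [ 606.4 -155.9   45. ]
mid [ 588.2 -154.2   45. ]
-21.72 35.6
-21.05 35.6
mid [ 588.1 -154.1   45. ]
-21.45 35.4
-21.51 35.4
[653.94169033 -92.480885   152.85411673] [-1.79967778e+02 -3.94560245e-02  1.59149986e+02]
```

```bash
python3 -m crank '{"slide":[[0.015,-0.013,0],[0.03,-0.027,0],[0.03,-0.027,0],[0.017,-0.014,0.01],[0,0,0.02],[0,0,0.025],[0,0,0.02],[0,0,0.01]],"twist":[0.007,0,0,0,0,0,0,0]}' 0.742; python3 -m crank '{"slide":[[0,0,0],[0,0,0],[0,0,0]],"twist":[0,0,0]}'
python3 - <<'E'
from h import *
P=[];F=[]
for i in range(4):
    s=status.sense();P.append(s['tool_pos']);F.append(s['finger_gap']);d=snap(['scene','side','wrist','scene'][i],['c10','s10','w10','c10b'][i])
print(np.mean(P,0),F,s['tcp_rot'])
def crop(fn,x,y,w,h,s):
    im=cv2.imread(f'pics/{fn}.png')[y:y+h,x:x+w]; return cv2.resize(im,None,fx=s,fy=s,interpolation=cv2.INTER_CUBIC)
cv2.imwrite('pics/z10.png',np.hstack([crop('c10',290,200,80,90,5),crop('s10',220,205,80,90,5)]))
E
```

```text
time: 9.55
tool_pos: [537.4, -134.6, 66.2]
tcp_rot: [-180.0, -0.2, 158.6]
ft_force: [-0.7, -0.3, -0.8]
finger_gap: 22.2
time: 9.85
tool_pos: [540.2, -134.7, 69.8]
tcp_rot: [180.0, 0.1, 158.6]
ft_force: [0.4, 0.6, 0.7]
finger_gap: 22.1
[ 540.10502971 -134.63142722   69.66021843] [22.12630666222141, 22.01619591576413, 21.97414130558589, 21.815707776458545] [1.79998280e+02 1.05835701e-01 1.58651941e+02]
```

View pics/z10.png

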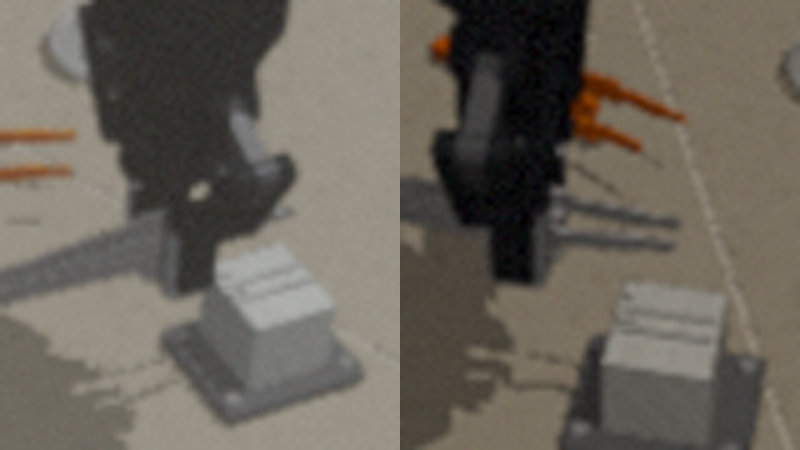

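View pics/w10.png

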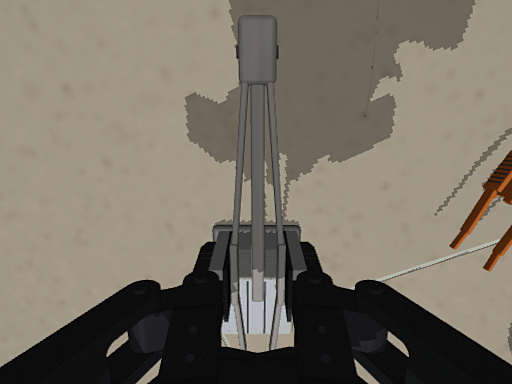

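Run:
```python
from h import *
b=load('s10');a=load('c10')
for z in(86,88.7,91): print(z,onz(b,275.6,249.6,z).round(1),onz(b,274.6,254.2,z).round(1),onz(a,348.6,242.4,z).round(1))
o=np.array([539.3,-134.6]);x=np.array([.931,-.365]);y=np.array([.365,.931])
print('exp L',o+55*x+5*y,'R',o+55*x-5*y, o+53*x)
# same cameras' bias: gauge corners top near & lines in side now
for u,v in [(605,362),(718,368),(726,293),(628,285)]: print(onz(b,220+(u-400)/5,205+v/5,45).round(1))
c=np.array([588.1,-154.1])
for p,q in [(-20,-22),(20,-22),(20,22),(-20,22)]: print('exp',c+p*x+q*y)
print(tri((b,275.6,249.6),(a,348.6,242.4)))
```

```text
86 [ 593.4 -146.1   86. ] [ 589.2 -157.8   86. ] [ 589.8 -161.8   86. ]
88.7 [ 592.7 -149.2   88.7] [ 588.5 -160.8   88.7] [ 587.  -163.5   88.7]
91 [ 592.1 -151.8   91. ] [ 587.9 -163.3   91. ] [ 584.6 -165.    91. ]
exp L [ 592.33 -150.02] R [ 588.68 -159.33] [ 588.643 -153.945]
[ 562.8 -168.5   45. ]
[ 601.9 -178.5   45. ]
[ 613.4 -141.7   45. ]
[ 578.1 -130.9   45. ]
exp [ 561.45  -167.282]
exp [ 598.69  -181.882]
exp [ 614.75  -140.918]
exp [ 577.51  -126.318]
(array([ 589.1055167 , -160.3520684 ,   92.15911681]), [5.12, 5.12])
```

The tips land within about 1 mm of where I expected them over the lines. Now I'll lower 33 mm, which leaves the tip undersides about 8 mm above the top.

```bash
python3 -m crank '{"slide":[[0,0,0.005],[0,0,0.008],[0,0,0.008],[0,0,0.007],[0,0,0.005],[0,0,0],[0,0,0],[0,0,0]],"twist":[0,0,0,0,0,0,0,0]}'
python3 - <<'E'
from h import *
P=[];F=[];f=[]
for i in range(8):
    s=status.sense();P.append(s['tool_pos']);F.append(s['finger_gap']);f.append(s['ft_force']);n=['scene','side','wrist'][i%3];d=snap(n,n+f'11_{i}')
print(np.mean(P,0),np.mean(F),np.std(F),s['tcp_rot'],np.mean(f,0))
def crop(fn,x,y,w,h,s):
    im=cv2.imread(f'pics/{fn}.png')[y:y+h,x:x+w]; return cv2.resize(im,None,fx=s,fy=s,interpolation=cv2.INTER_CUBIC)
cv2.imwrite('pics/z11.png',np.hstack([crop('scene11_6',290,205,80,90,5),crop('side11_7',220,215,80,90,5)]))
E
```

```text
time: 10.85
tool_pos: [539.5, -134.4, 35.7]
tcp_rot: [180.0, 0.0, 158.6]
ft_force: [0.1, -0.0, -0.3]
finger_gap: 22.0
[ 539.42686131 -134.36555059   35.66174363] 22.013322733643125 0.2595557857062996 [1.79999305e+02 1.92405721e-02 1.58637578e+02] [-0.23623339  0.14343558 -0.82386964]
```

View pics/z11.png

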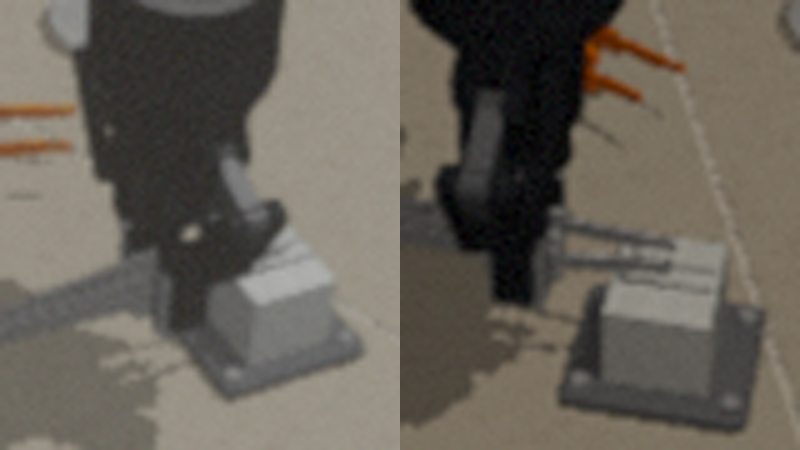

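View pics/wrist11_5.png

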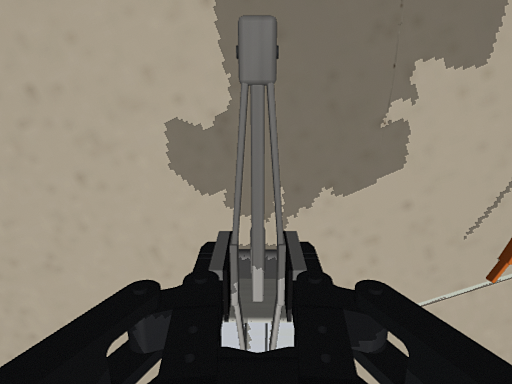

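Run:
```python
from h import *
b=load('side11_7');x=np.array([.931,-.365]);y=np.array([.365,.931]);c=np.array([588.1,-154.1])
o=np.array([539.4,-134.4])
for n,u,v,off in [('L',672,242,5.7),('R',669,265,-5.7)]:
    C,w=ray(b,220+(u-400)/5,215+v/5)
    # plane y.(X-o)=off
    t=(off-y@(C[:2]-o))/(y@w[:2]);X=C+t*w;print(n,X.round(1),'along from marks',(X[:2]-c)@x,'lat',(X[:2]-c)@y)
print('origin lat',(o-c)@y,'along',(o-c)@x)
```

```text
L [ 591.2 -148.6   55.5] along from marks 0.8548249566240302 lat 6.265199999999999
R [ 587.8 -159.5   55. ] along from marks 1.722345303516187 lat -5.134799999999934
origin lat 0.5651999999999752 along -52.530200000000036
```

```bash
python3 -m crank '{"slide":[[0,-0.0005,0],[0,0,0],[0,0,0],[0,0,0],[0,0,0],[0,0,0],[0,0,0],[0,0,0]],"twist":[0,0,0,0,0,0,0,0]}'
python3 - <<'E'
from h import *
snap('wrist','w12')
def crop(fn,x,y,w,h,s):
    im=cv2.imread(f'pics/{fn}.png')[y:y+h,x:x+w]; return cv2.resize(im,None,fx=s,fy=s,interpolation=cv2.INTER_CUBIC)
cv2.imwrite('pics/z12.png',np.hstack([crop('w12',208,220,100,140,4),crop('w4',208,220,100,140,4)]))
E
```

```text
time: 12.05
tool_pos: [539.0, -134.7, 35.3]
tcp_rot: [180.0, -0.0, 158.6]
ft_force: [-0.8, 0.5, -0.3]
finger_gap: 22.4
```

View pics/z12.png

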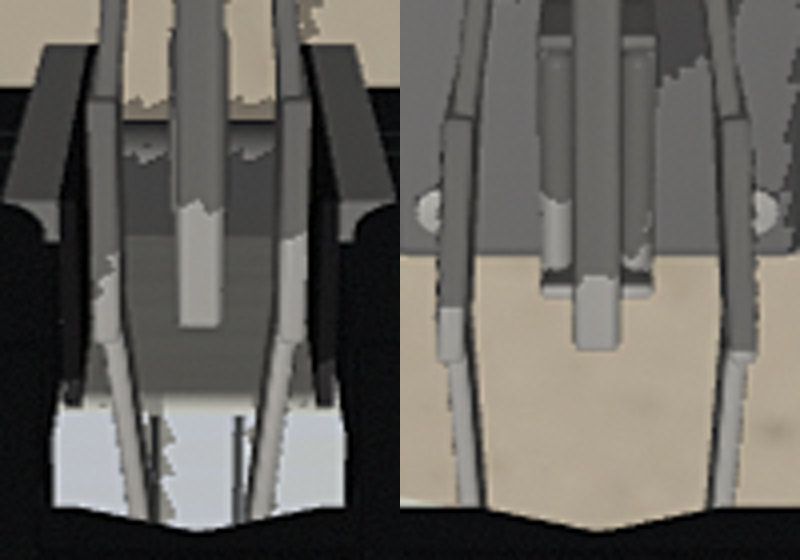

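In the wrist view, the grip faces now look parallel once perspective is corrected against the free-state picture, which is what a 10 mm gap should show. The tweezers' midline (u≈199 in the zoom) matches the midpoint of the lines (≈197). I'll hold and average.

```bash
Z='x'; for i in 1 2 3 4; do python3 -m crank '{"slide":[[0,0,0],[0,0,0],[0,0,0],[0,0,0],[0,0,0],[0,0,0],[0,0,0],[0,0,0]],"twist":[0,0,0,0,0,0,0,0]}'; done
python3 - <<'E'
from h import *
F=[];P=[]
for i in range(16):
    s=status.sense();F.append(s['finger_gap']);P.append(s['tool_pos']);d=snap(['side','scene'][i%2],f'f_{i%2}')
print(s['time'],np.mean(F),np.std(F),np.mean(P,0))
cv2.imwrite('pics/fin.png',np.vstack([cv2.imread('pics/f_0.png')[90:],cv2.imread('pics/f_1.png')[90:]]))
E
```

```text
time: 12.9
tool_pos: [538.9, -134.7, 35.3]
tcp_rot: [180.0, -0.0, 158.6]
ft_force: [-0.4, 0.4, -0.2]
finger_gap: 22.1
time: 13.7
tool_pos: [539.0, -134.7, 35.3]
tcp_rot: [-180.0, 0.0, 158.6]
ft_force: [1.3, 0.2, -0.4]
finger_gap: 22.2
time: 14.5
tool_pos: [539.0, -134.7, 35.3]
tcp_rot: [-180.0, 0.0, 158.6]
ft_force: [-1.1, 0.4, -0.5]
finger_gap: 22.0
time: 15.3
tool_pos: [539.0, -134.7, 35.3]
tcp_rot: [-180.0, -0.0, 158.6]
ft_force: [-0.7, -0.0, -0.7]
finger_gap: 22.2
16.05 22.077451180223022 0.16721787911333802 [ 538.96489777 -134.73399874   35.29846265]
```

View pics/fin.png

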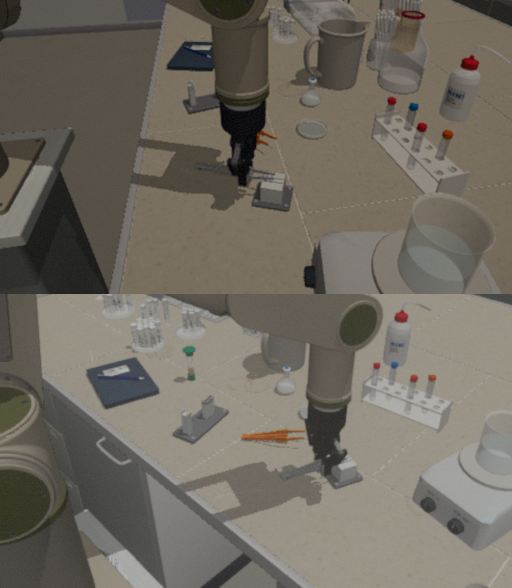

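The dish, flask and timer are where they were at the start. The width over the grips has averaged 22.08 mm for several seconds, so I'll hand in.

```bash
python3 -c "
from bench import hand_in; print(hand_in())"
```

```text
the job is handed in; nothing more can be done
None
```

I gripped the steel tweezers by their finger grips, pulled them straight up out of the clip and carried them to the gauge. They were squeezed to a 10 mm tip gap above the two lines and held there for more than 5 s, and I handed in still holding them at about 16 s.

Last checks:
- **Gap:** the width over the grips averaged 22.08 mm (target 22), which puts the tip gap at about 9.9 mm. The wrist picture also showed the grip faces parallel, as they should be at 10 mm. I couldn't measure the tip gap directly, because the gripper hides the tip ends from the wrist camera.
- **Position:** the tips are about 1–2 mm past the middle of the lines lengthwise. After a final 0.5 mm correction, they are within about 1 mm of the lines sideways.
- **Height:** the undersides of the tips are about 7 mm above the gauge top, and the force readings showed no contact.
- **Bystanders:** by eye in the last pictures, the dish, flask and timer had not moved.

Two readings disagreed slightly: the early triangulated tip height was about 72 mm against the stated 70 mm. One point I marked on the grips turned out to be a shadow edge, so I dropped it.

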